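# Put the charged torch away in its foam cutout

### The job

The torch standing in the charging dock is charged: put it away in the open tool case on the right. It goes lying down, red switch facing up, into the empty torch-shaped cutout of the foam; the foam grips it, so press it until both ends sit fully home, and leave the loose bearing and brake pad where they lie.

Things in the scene. Friction and masses are not known exactly. Their poses are not given: they have to be found in the camera images.
- torch: black metal torch with a red switch, 138 mm long, 0.11 to 0.22 kg. y axis: along its length from head to tail; z axis: from its axis out to the switch. Origin: middle of its underside, the side away from the switch (its axis runs at z = 19.4 mm). At the start it stands tail down in the dock. Laid switch up it rests on octagon flats and does not roll.
- torch_head (a point): middle of the head (lens end), on the torch's axis: y = -54, z = 19.4 mm in the torch frame, same axes. The head spans y = -69 to -33 mm; octagonal, 38.8 mm across flats (one pair of flats square to x, one to z), full width from y = -67 to -41, then tapering to the barrel.
- torch_barrel (a point): middle of the barrel, on the torch's axis: y = 7, z = 19.4 mm in the torch frame, same axes. Round, 29 mm diameter, y = -33 to 47 mm. The switch, 10 mm round, sits at y = 18 mm, 18 mm out from the axis along z. The best place to hold it lying: across x.
- torch_tail (a point): middle of the tail, on the torch's axis: y = 58, z = 19.4 mm in the torch frame, same axes. The tail spans y = 47 to 69 mm; octagonal like the head, 38.8 mm across flats, full width from y = 51 to 66.
- dock: grey charging dock, fixed to the bench: plate 92 x 100 x 8 mm with a square sleeve, 58 mm outside, 42.8 mm inside, top 92 mm above the bench. Origin: centre of its underside, z up. The torch stands loose in it on the plate, at heights 8 to 146 mm, switch toward the dock's +y; only the head and 18 mm of barrel stand out. It comes out straight up, 90 mm or more.
- kit_case: black tool case, fixed, 246 mm (x) by 260 mm (y), foam face 44 mm and rim 49 mm above the bench; lid wide open along its +x side, fixed, leaning back 10 degrees, 290 mm high. Origin: centre of its underside, z up. Torch cutout on the left (y = 21 to 113 mm); right of it pliers (y = -20) and a spanner (y = -76), fixed, up to 4 mm above the foam, and a small empty spanner cutout (y = -106).
- torch_cutout (a point): middle of the torch cutout's floor (case frame x = 0, y = 67, z = 14 mm), axes of the case. The seated torch has its origin here, head toward +x (its y axis along this -x), z up. 30 mm deep: the torch then stands 9 mm above the foam. Wide (41.8 mm) for the tail at x = -71 to -47 and the head at 35 to 71, 33 mm between; 1.5 mm free all round; reversed, it does not go in.
- finger_scoop (a point): on the axis of the torch cutout at the height of the foam's face, case frame x = -7, y = 67, z = 44 mm, over the seated barrel's middle. The scoop reaches 25 mm to either side along x and 46 mm along y, as deep as the cutout: only here is room for fingers beside the torch.
- lips (a point): middle of the foam lips at the head (case frame x = 54, y = 67, z = 38 mm; like ones at the tail, x = -58). They are 2 mm tight on each side of the torch and yield: set in, it stops about 12 mm proud, and some 8 to 15 N of push in all take it down to the floor, where they hold it.
- clear_patch (a point): point on the bench top (z = 0), middle of a clear patch 95 mm (world x) by 260 mm (world y) in front of the dock, where a thing can be laid down; the bench vice stands beyond its +y end (190 mm high), a screwdriver lies on its -x side
- socket_set (a point): middle of the open socket set, a fixed flat case right of the dock: 190 mm (x) by 345 mm (y), turned 4 degrees, walls 30 mm high, its lid standing up along the far (+x) side to about 220 mm; this point is 30 mm above the bench. To be passed over, not touched
- bearing: loose ball bearing, 72 mm across, 18 mm high; origin at the centre of its underside; not to be disturbed
- brake_pad: loose disc brake pad, 120 x 44 x 16 mm; origin at the centre of its underside, its length along its y; not to be disturbed

How it is judged:
By the outcome, as a careful person would: the job done as asked, in the order asked, and still so for the second after the job is handed in, with the robot touching nothing.
It also fails if it takes over 72 s, if anything falls off the work surface, if the arm or the gripper's body presses on something with over 40 N, if the wrist force passes 120 N, or if a joint passes its speed limit or range.

### The arm

A 6-joint arm with a two-finger parallel gripper is mounted at the origin on a cart in front of the work surface, level with it; the furniture and walls round the work are solid. World frame = base frame: x ahead of the robot, y to its left, z up, the work surface at z = 0. Lengths are in m, angles in degrees, forces in N, time in s.
With the tool pointing down it reaches from about 0.4 to 0.825 m from the base axis. Payload 7 kg.
Tool frame: the origin (TCP) lies between the finger pads; the fingertips stand 25 mm ahead of it and the grasp point (between the pads) lies 6 mm ahead of it; z points along the fingers, y is the line along which they close (so a half turn about z gives the same grasp; the last joint's range is limited). The gripper opens to 88 mm and grips with 3 to 60 N. Pads are 19 mm wide; open, the fingers measure 130 mm over their backs; the gripper's body (78 mm by 193 mm) begins 47 mm behind the grasp point.
Start: joints at [89.158, 20.546, 0.682, 0, -70.136, -16.507], TCP at [0.201, 0.644, 0.252] pointing down, gripper open.
Joint ranges: [-176.03, 176.03], [-82.01, 121.73], [-58.28, 71.71], [-173.87, 95.51], [-174.79, -0.11], [-173.66, 173.66]. Speed limits (degrees/s): [136.94, 136.94, 172.46, 180, 180, 180].

### API

Orientations are given as [roll, pitch, yaw] about the fixed x, y, z axes, in that order (R = Rz(yaw) Ry(pitch) Rx(roll)).
In Python, from plant import ctrl, vision, status, close_job gives the robot as it stands (ctrl), with the cameras (vision), the job as plain functions and the readings (status).
- The arm moves only by the tool drive_effector, called after "Emit:" as a command line: name --pt "numbers of a row" for each row, then --argument value for the rest. Schema: {"type":"object","properties":{"plan":{"type":"array","items":{"type":"array","items":{"type":"number"},"minItems":5,"maxItems":5},"minItems":1,"maxItems":8},"only":{"type":"string"},"quiet":{"type":"boolean"},"lines":{"type":"string"}},"required":["plan"],"additionalProperties":false}. plan is a list of rows, 1 to 8 of them, each of 5 numbers: dx, dy, dz in m, then a turn about the tool's z in degrees, then the finger opening in m; each row is the pose to reach, as a shift and turn from the pose commanded when the call began, along the tool's axes at that moment; what a row does not reach only later rows make up. A row lasts 1/8 s, in which the tool goes at most 0.0625 m and 10.7 degrees, less where a joint would pass 70% of its speed; a pose out of reach is approached as far as the arm can. The fingers move at their own pace and stop on an object; the grip force is fixed at half the most. Time passes only in rows, so rows that do not move let the fingers close. The tool returns the time, the measured TCP pose, the force, the opening and the grip force at its end. only (a regular expression) keeps the lines of the reply that match it, lines (a string "A,B") keeps lines A to B, and quiet returns only ok. Input that does not fit is refused with a message, and nothing moves.
- status.get_obs(): the state, without advancing time (a new reading comes with each control period).
- vision.snapshot(name): name is "side" or "top" or "wrist"; returns a dict with "frame" (480x640x3 uint8, red, green, blue), "z_map" (480x640 float32, m along the optical axis (not along the pixel's ray), 0 where there is no reading), "fovy" (degrees; the focal length in pixels is half the picture's height over the tangent of half this angle, whatever the lens; pixels are square), "cx", "cy" (the principal point, pixels), "R" (3x3) and "t" (3): a world point X has camera coordinates R X + t; the wrist camera has in their place "T_tool_cam" (4x4, takes a point from camera to tool coordinates, whose origin is the TCP and whose axes are the flange's). Camera axes: x right, y down, z forward; pixel columns grow to the right and rows downward; lengths in m; the calibration is good to about 2 mm. A picture is of the moment at which its call begins: read the wrist's pose just before it.
- close_job(): hands the job in; it is judged then, once.
The state is a dict: "clock": time; "joint_pos": joint angles; "qvel": joint speeds; "tau": joint torques, N m; "tool_pos": TCP position; "orientation": TCP orientation; "force": force on the tool from outside, world axes, zero at the start; "moment": the same for the moment, N m; "opening": finger opening in m; "gripper_force": force on a finger pad.
Only numpy, scipy, OpenCV 4.12 (cv2) and the standard library are available. Lean on these libraries where they do the work, as an engineer would, in place of code of your own. Each camera call takes 0.05 s, during which the arm holds its last target. There are 200 camera calls.

## Working session

There is one attempt and no reset: what is moved stays moved. The work goes in short steps, Python scripts to look and compute and a tool call to move; the robot and the scene stay as the last step left them, time stands still between calls to the robot, and variables do not carry over. Pictures are saved under pics/ and viewed, at most 10 in all, crops included, and the job is handed in when it is done.

```bash
ls; mkdir -p pics; cat > h.py <<'E'
import numpy as np, cv2
from plant import ctrl, vision, status, close_job
from scipy.spatial.transform import Rotation as Ro
def snap(n):
    o=status.get_obs(); s=vision.snapshot(n)
    if n=="wrist":
        T=np.eye(4);T[:3,:3]=Ro.from_euler('xyz',o["orientation"],degrees=True).as_matrix();T[:3,3]=o["tool_pos"]
        M=T@np.array(s["T_tool_cam"]); s["Rc"]=M[:3,:3]; s["c"]=M[:3,3]
    else:
        R=np.array(s["R"]); s["Rc"]=R.T; s["c"]=-R.T@np.array(s["t"])
    s["f"]=240/np.tan(np.radians(s["fovy"])/2)
    return s
def pts(s,uv,z=None):
    """world points of pixels: by depth map, or on plane z"""
    uv=np.atleast_2d(uv).astype(float)
    d=np.c_[(uv[:,0]-s["cx"])/s["f"],(uv[:,1]-s["cy"])/s["f"],np.ones(len(uv))]
    w=d@s["Rc"].T
    if z is None: k=s["z_map"][uv[:,1].astype(int),uv[:,0].astype(int)]
    else: k=(z-s["c"][2])/w[:,2]
    return s["c"]+w*np.asarray(k)[:,None]
def save(s,n): cv2.imwrite(f"pics/{n}.png",s["frame"][:,:,::-1])
E
python3 - <<'E'
from h import *
o=status.get_obs();print(o)
for n in("top","side"):
    s=snap(n);save(s,n+"0");print(n,s["c"],s["Rc"].round(3).tolist(),s["fovy"],s["cx"],s["cy"])
    np.save(f"pics/{n}.npy",s,allow_pickle=True)
E
```

```text
pics
plant.py
{'clock': 0.0, 'joint_pos': array([ 8.91552258e+01,  2.05913998e+01,  6.34377243e-01, -1.99693746e-02,
       -7.01343601e+01, -1.65076616e+01]), 'qvel': array([ 0.00235323, -0.04901163,  0.02725072,  0.07161016, -0.03682681,
       -0.06259478]), 'tau': array([ 5.02512721e-04, -5.82715523e+01,  2.93049198e+01,  6.99704692e+00,
        6.81616933e-03, -1.63081031e-04]), 'tool_pos': array([0.20119894, 0.64386143, 0.2506281 ]), 'orientation': array([ 1.79907050e+02, -7.96956229e-03, -1.73592302e+01]), 'force': array([-0.46337705,  0.55134757, -0.41983765]), 'moment': array([ 0.01221068,  0.02223348, -0.01834424]), 'gripper_force': 0.0, 'opening': 0.08758428988367592}
top [ 0.46910827 -0.09930353  1.26174344] [[-0.015, -0.998, 0.056], [-1.0, 0.016, 0.01], [-0.011, -0.056, -0.998]] 48.365974901688624 312.17281802740496 241.05018349508816
side [0.42290007 1.02664684 1.03744755] [[-0.995, -0.044, 0.084], [-0.093, 0.62, -0.779], [-0.018, -0.783, -0.622]] 47.61198214744679 324.5878630057218 233.70969960430855
```

View pics/top0.png

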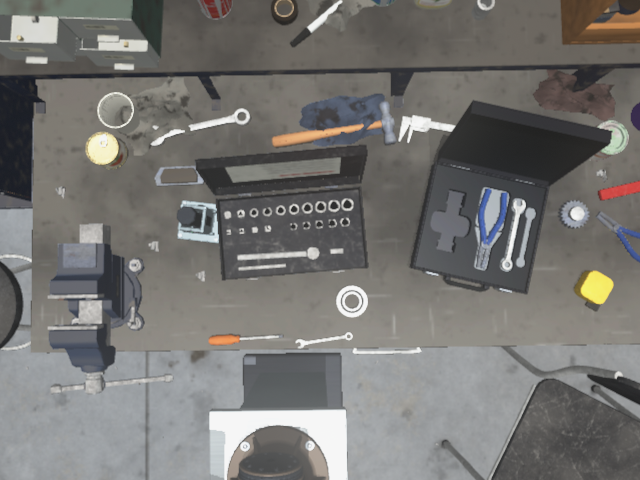

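View pics/side0.png

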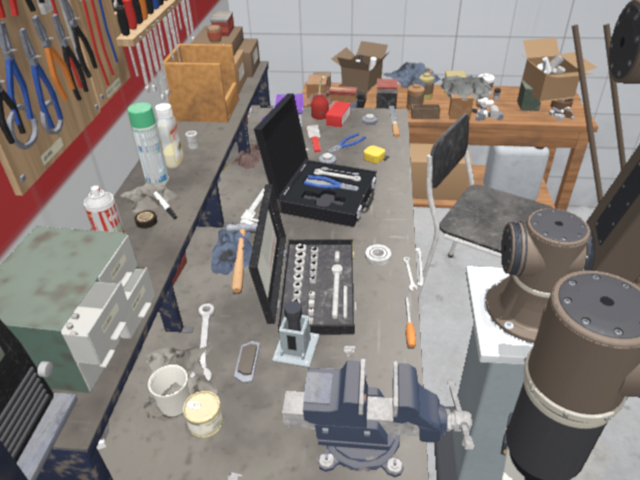

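The top view shows the dock and black torch head at about (198,221) and the vice at (85,290). The socket set is at (295,230), the case at (480,230) and its torch cutout at (450,220), with the bearing at (352,301) and the screwdriver at (245,339). The side view shows the dock with its torch at (293,330).

```bash
python3 - <<'E'
from h import *
t=np.load("pics/top.npy",allow_pickle=True).item(); s=np.load("pics/side.npy",allow_pickle=True).item()
for n,uv in dict(torchtop=(188,217),platecorner1=(178,237),plate2=(216,238),cut=(450,220),caseBL=(413,268),caseBR=(530,290),caseTR=(547,185),caseTL=(436,165),bearing=(352,301),vice=(135,290),sd=(225,340),sockBL=(222,277),sockBR=(367,268)).items(): print(n,pts(t,uv)[0].round(3))
print("side",pts(s,[(292,308),(297,330)]).round(3))
a=t["frame"][180:260,150:250];b=s["frame"][280:380,240:350]
a=cv2.resize(a,(480,384),interpolation=3)
b=cv2.resize(b,(320,384),interpolation=3)
cv2.imwrite("pics/crop1.png",np.hstack([a,b])[:,:,::-1])
E
```

```text
torchtop [0.587 0.172 0.143]
platecorner1 [0.554 0.228 0.01 ]
plate2 [0.551 0.139 0.007]
cut [ 0.582 -0.406  0.029]
caseBL [ 0.473 -0.314  0.052]
caseBR [ 0.418 -0.595  0.001]
caseTR [ 0.656 -0.623  0.052]
caseTL [ 0.707 -0.373  0.051]
bearing [ 0.398 -0.178  0.001]
vice [0.432 0.326 0.021]
sd [0.315 0.116 0.025]
sockBL [0.459 0.122 0.03 ]
sockBR [ 0.475 -0.212  0.032]
side [[0.591 0.183 0.146]
 [0.583 0.187 0.077]]
```

View pics/crop1.png

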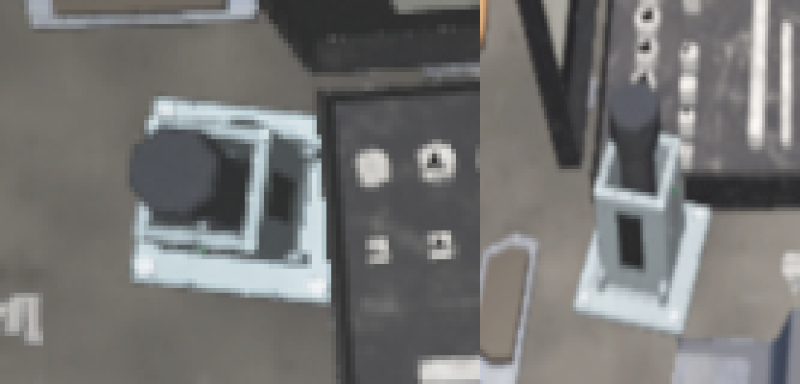

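The crop shows the torch head leaning over the sleeve at crop pixel (175,170). There are dark windows in the sleeve's ±y sides, but no switch is visible yet.

```bash
cat >> h.py <<'E'
def rows(x,y,z,yaw):
    o=status.get_obs(); R=Ro.from_euler('xyz',o["orientation"],degrees=True).as_matrix()
    d=R.T@(np.array([x,y,z])-o["tool_pos"]); th=np.degrees(np.arctan2(R[1,0],R[0,0]))
    print("delta tool",d.round(4),"turn",round(-((yaw-th+180)%360-180),1),"n",np.linalg.norm(d)/.0625)
E
python3 - <<'E'
from h import *
s=vision.snapshot("wrist");print(np.round(s["T_tool_cam"],3).tolist(),s["fovy"])
rows(.45,.2,.40,-90)
t=np.load("pics/top.npy",allow_pickle=True).item()
v,u=np.mgrid[0:480,0:640]; P=pts(t,np.c_[u.ravel(),v.ravel()]); rgb=t["frame"].reshape(-1,3).astype(int)
# torch head top
m=(abs(P[:,2]-.146)<.006)&(abs(P[:,0]-.59)<.06)&(abs(P[:,1]-.18)<.06); print("head",m.sum(),P[m].mean(0),P[m].min(0),P[m].max(0))
m=(abs(P[:,2]-.092)<.006)&(abs(P[:,0]-.59)<.06)&(abs(P[:,1]-.18)<.06); print("sleeve",m.sum(),P[m].mean(0),P[m].min(0),P[m].max(0))
m=(abs(P[:,2]-.008)<.006)&(abs(P[:,0]-.59)<.08)&(abs(P[:,1]-.18)<.08)&(rgb.min(1)>150); print("plate",m.sum(),cv2.minAreaRect(P[m][:,:2].astype(np.float32)),P[m].min(0),P[m].max(0))
# case footprint
m=(P[:,2]>.035)&(P[:,2]<.056)&(abs(P[:,0]-.57)<.19)&(abs(P[:,1]+.48)<.2)
r=cv2.minAreaRect(P[m][:,:2].astype(np.float32));print("case",m.sum(),r,cv2.boxPoints(r).round(3).tolist())
m=(abs(P[:,2]-.014)<.01)&(abs(P[:,0]-.58)<.1)&(abs(P[:,1]+.41)<.07);r=cv2.minAreaRect(P[m][:,:2].astype(np.float32));print("cut",m.sum(),P[m].mean(0),r)
# highest z in patch
for x in np.arange(.32,.56,.02): print(round(x,2),[int(1000*P[(abs(P[:,0]-x)<.01)&(abs(P[:,1]-y)<.01)][:,2].max(initial=-.01)) for y in np.arange(.0,.36,.02)])
E
```

```text
[[0.001, -0.951, -0.309, 0.084], [1.0, 0.001, 0.0, 0.0], [0.0, -0.309, 0.951, -0.133], [0.0, 0.0, 0.0, 1.0]] 60.21782703730428
delta tool [ 0.3699  0.3498 -0.1487] turn 72.6 n 8.485479671850836
head 286 [0.58987833 0.17514806 0.14651445] [0.57020794 0.15564836 0.14059938] [0.60862863 0.19601776 0.15176328]
sleeve 268 [0.58635049 0.16899125 0.09175316] [0.55886983 0.14452811 0.08602285] [0.62208553 0.20779321 0.09763952]
plate 489 ((0.5896522998809814, 0.170149028301239), (0.11239882558584213, 0.09106049686670303), 81.60811614990234) [0.54127428 0.10978135 0.00211614] [0.6399148  0.22998133 0.01399684]
case 11462 ((0.5651013851165771, -0.47134020924568176), (0.26727548241615295, 0.27559033036231995), 76.173583984375) [[0.39899998903274536, -0.5680000185966492], [0.6669999957084656, -0.6340000033378601], [0.7310000061988831, -0.375], [0.46299999952316284, -0.3089999854564667]]
cut 121 [ 0.6137343  -0.37671031  0.01630577] ((0.600622832775116, -0.3898509740829468), (0.16904813051223755, 0.09970138967037201), 10.874629020690918)
0.32 [15, 17, 18, 18, 22, 27, 29, 29, 21, 6, 6, 7, 7, 6, 7, 7, 6, 180]
0.34 [7, 8, 5, 6, 5, 5, 6, 5, 6, 6, 5, 7, 5, 6, 6, 7, 22, 187]
0.36 [7, 6, 6, 5, 6, 5, 7, 8, 9, 6, 8, 6, 7, 7, 6, 15, 53, 191]
0.38 [7, 7, 6, 6, 6, 5, 8, 5, 8, 6, 6, 5, 8, 7, 6, 7, 33, 100]
0.4 [6, 6, 6, 6, 7, 8, 5, 9, 5, 7, 7, 5, 5, 6, 6, 8, 38, 110]
0.42 [6, 5, 7, 7, 7, 6, 6, 7, 8, 7, 7, 5, 6, 6, 5, 6, 33, 192]
0.44 [5, 8, 7, 6, 7, 7, 6, 8, 9, 6, 7, 8, 8, 7, 8, 6, 31, 190]
0.46 [36, 42, 37, 37, 37, 36, 39, 7, 15, 16, 6, 7, 8, 7, 8, 7, 17, 188]
0.48 [29, 29, 31, 32, 30, 22, 39, 5, 13, 7, 8, 7, 5, 7, 8, 15, 32, 157]
0.5 [34, 34, 35, 35, 32, 20, 40, 6, 8, 6, 9, 8, 8, 6, 5, 7, 33, 155]
0.52 [31, 31, 28, 22, 20, 21, 40, 5, 6, 7, 6, 7, 7, 6, 14, 7, 8, 154]
0.54 [20, 21, 21, 23, 21, 21, 41, 14, 13, 12, 10, 8, 6, 5, 17, 12, 5, 151]
0.56 [30, 36, 36, 30, 37, 34, 38, 92, 99, 96, 97, 13, 6, 8, 6, 6, 7, 7]
```

```bash
python3 -c "
from h import *
rows(.57,.1,.28,-90)"
```

```text
delta tool [ 0.5143  0.4093 -0.0286] turn 72.6 n 10.525601335883072
```

Emit:
drive_effector --pt "0.05 0.04 -0.02 10 0.088" --pt "0.095 0.08 -0.04 20 0.088" --pt "0.14 0.115 -0.05 30 0.088" --pt "0.185 0.15 -0.05 40 0.088" --pt "0.23 0.185 -0.05 50 0.088" --pt "0.275 0.22 -0.05 60 0.088" --pt "0.32 0.255 -0.045 70 0.088" --pt "0.365 0.29 -0.04 72.6 0.088"

```text
clock: 1.15
tool_pos: [0.4638, 0.257, 0.2916]
orientation: [-180.0, 0.0, -90.1]
force: [0.5, 0.2, 0.2]
opening: 0.0878
gripper_force: 0.0
```

```bash
python3 -c "
from h import *
rows(.57,.1,.28,-90)"
```

```text
delta tool [ 0.1567 -0.1065  0.0115] turn -0.1 n 3.0375576708429346
```

Emit:
drive_effector --pt "0.05 -0.034 0.004 0 0.088" --pt "0.1 -0.068 0.008 0 0.088" --pt "0.157 -0.1065 0.0115 0 0.088" --pt "0.157 -0.1065 0.0115 0 0.088"

```text
clock: 1.65
tool_pos: [0.571, 0.0983, 0.279]
orientation: [179.9, -0.1, -90.2]
force: [-1.0, 0.4, 0.1]
opening: 0.0879
gripper_force: 0.0
```

```bash
python3 - <<'E'
from h import *
s=snap("wrist");save(s,"w1");np.save("pics/w1.npy",s,allow_pickle=True);print(s["c"])
E
```

```text
[0.57062143 0.0141811  0.41179382]
```

View pics/w1.png

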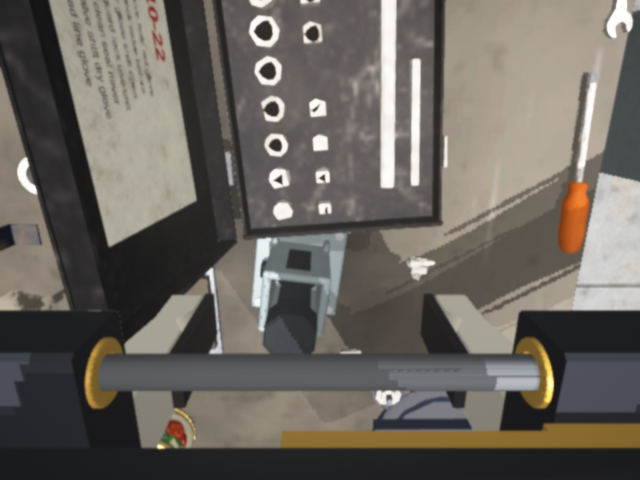

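The wrist view shows the dock at about (295,290). Its −y window at (299,260) is black, with no red visible.

```bash
python3 - <<'E'
from h import *
for n in("top","side","w1"):
    s=np.load(f"pics/{n}.npy",allow_pickle=True).item(); f=s["frame"].astype(int)
    v,u=np.mgrid[0:480,0:640]; P=pts(s,np.c_[u.ravel(),v.ravel()]).reshape(480,640,3)
    near=(abs(P[...,0]-.59)<.055)&(abs(P[...,1]-.172)<.06)&(P[...,2]<.16)&(P[...,2]>.0)
    for c,m in (("red",(f[...,0]-f[...,1:].max(2)>18)),("green",(f[...,1]-np.maximum(f[...,0],f[...,2])>18))):
        k=near&m; print(n,c,[(int(a),int(b),f[b,a].tolist(),P[b,a].round(3).tolist()) for b,a in np.argwhere(k)[:6]])
    if n!="side":
        k=near&(abs(P[...,2]-.146)<.005); uv=np.argwhere(k)[:,::-1]; Q=pts(s,uv,z=.146); print("head",len(Q),Q.mean(0),cv2.minEnclosingCircle(Q[:,:2].astype(np.float32)))
    m=near&(abs(P[...,2]-.008)<.006)&(f.min(2)>110)
    uv=np.argwhere(m)[:,::-1];Q=pts(s,uv,z=.008);r=cv2.minAreaRect(Q[:,:2].astype(np.float32));print(n,"plate",len(Q),r,cv2.boxPoints(r).round(3).tolist())
    m=near&(abs(P[...,2]-.092)<.005)&(f.min(2)>110)
    uv=np.argwhere(m)[:,::-1];Q=pts(s,uv,z=.092);r=cv2.minAreaRect(Q[:,:2].astype(np.float32));print(n,"sleeve",len(Q),r)
s=np.load("pics/w1.npy",allow_pickle=True).item()
cv2.imwrite("pics/crop2.png",cv2.resize(s["frame"][225:365,230:370],(560,560),interpolation=3)[:,:,::-1])
E
```

```text
top red []
top green []
head 282 [0.58993317 0.17535893 0.146     ] ((0.5894584655761719, 0.17490503191947937), 0.021011799573898315)
top plate 561 ((0.5902408361434937, 0.17013362050056458), (0.11783876270055771, 0.0937407836318016), 82.69063568115234) [[0.5360000133514404, 0.11800000071525574], [0.6290000081062317, 0.10599999874830246], [0.6439999938011169, 0.22300000488758087], [0.5509999990463257, 0.23499999940395355]]
top sleeve 219 ((0.5900280475616455, 0.176116943359375), (0.056734658777713776, 0.057832106947898865), 82.650390625)
side red []
side green [(307, 329, [93, 124, 105], [0.561, 0.178, 0.073])]
side plate 636 ((0.589264988899231, 0.18288621306419373), (0.10879718512296677, 0.10523110628128052), 0.5505363345146179) [[0.5339999794960022, 0.23499999940395355], [0.5350000262260437, 0.12999999523162842], [0.6439999938011169, 0.13099999725818634], [0.6430000066757202, 0.23600000143051147]]
side sleeve 184 ((0.5906602144241333, 0.1810372769832611), (0.06306548416614532, 0.05816960334777832), 82.93600463867188)
w1 red []
w1 green [(328, 301, [95, 128, 107], [0.562, 0.179, 0.076]), (328, 302, [97, 129, 110], [0.562, 0.181, 0.075])]
head 1862 [0.591699   0.17134648 0.146     ] ((0.591711163520813, 0.1733979880809784), 0.020895572379231453)
w1 plate 2030 ((0.5908297896385193, 0.16579553484916687), (0.11693570762872696, 0.09127188473939896), 82.73513793945312) [[0.5379999876022339, 0.11400000005960464], [0.6290000081062317, 0.10199999809265137], [0.6430000066757202, 0.21799999475479126], [0.5529999732971191, 0.23000000417232513]]
w1 sleeve 1282 ((0.5918770432472229, 0.17427456378936768), (0.057684630155563354, 0.05747589096426964), 82.10372924804688)
```

View pics/crop2.png

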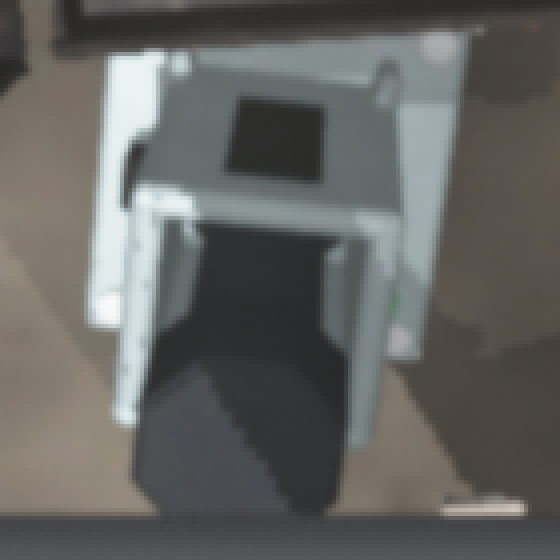

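The crop shows the green LED on the sleeve's −x side and the black window on its −y side. The plate's long side gives a dock yaw of about −7.3° (or its reverse). Next I check clearance to the socket set's lid.

```bash
python3 - <<'E'
from h import *
for n in("top","side","w1"):
    s=np.load(f"pics/{n}.npy",allow_pickle=True).item()
    v,u=np.mgrid[0:480,0:640]; P=pts(s,np.c_[u.ravel(),v.ravel()])
    m=(P[:,2]>.13)&(P[:,2]<.3)&(P[:,0]>.615)&(P[:,0]<.8)&(P[:,1]>-.1)&(P[:,1]<.2)
    Q=P[m]; print(n,len(Q))
    if len(Q):
        i=np.argsort(-Q[:,1])[:6]; print(Q[i].round(3).tolist(), Q.min(0),Q.max(0))
rows(.5905,.1745,.28,-97.3)
E
```

```text
top 2181
[[0.691, 0.139, 0.224], [0.683, 0.138, 0.226], [0.687, 0.138, 0.226], [0.685, 0.138, 0.226], [0.689, 0.138, 0.226], [0.68, 0.138, 0.228]] [ 0.65835152 -0.09954299  0.13000569] [0.70915076 0.13867392 0.23352564]
side 1137
[[0.685, 0.144, 0.223], [0.671, 0.142, 0.157], [0.687, 0.142, 0.212], [0.677, 0.142, 0.212], [0.689, 0.141, 0.214], [0.689, 0.141, 0.208]] [ 0.65977754 -0.09978125  0.13019734] [0.70944531 0.14386506 0.23055015]
w1 41119
[[0.663, 0.137, 0.145], [0.661, 0.137, 0.132], [0.662, 0.137, 0.141], [0.663, 0.137, 0.15], [0.663, 0.137, 0.151], [0.661, 0.137, 0.136]] [ 0.61500495 -0.04735506  0.13000052] [0.70512392 0.13719358 0.29998123]
delta tool [-0.0752 -0.0197 -0.001 ] turn 7.1 n 1.2445950777453854
```

Emit:
drive_effector --pt "-0.02 -0.005 0 -10.6 0.088" --pt "-0.04 -0.01 0 -21 0.088" --pt "-0.076 -0.0195 0 -31.5 0.088" --pt "-0.076 -0.0195 0 -42 0.088" --pt "-0.076 -0.0195 0 -52.5 0.088" --pt "-0.076 -0.0195 0 -63 0.088" --pt "-0.076 -0.0195 0 -73.5 0.088" --pt "-0.076 -0.0195 0 -83 0.088"

```text
clock: 2.7
tool_pos: [0.5885, 0.179, 0.2802]
orientation: [-180.0, 0.0, -6.5]
force: [0.1, 0.2, 1.4]
opening: 0.0875
gripper_force: 0.0
```

```bash
python3 -c "
from h import *
rows(.5905,.1745,.137,-7.3)"
```

```text
delta tool [0.0025 0.0043 0.1432] turn 0.8 n 2.292121423548598
```

Emit:
drive_effector --pt "0.002 0.003 0.05 0.8 0.088" --pt "0.002 0.003 0.1 0.8 0.088" --pt "0.002 0.003 0.143 0.8 0.088" --pt "0.002 0.003 0.143 0.8 0.088" --pt "0.002 0.003 0.143 0.8 0.03" --pt "0.002 0.003 0.143 0.8 0.03" --pt "0.002 0.003 0.143 0.8 0.03" --pt "0.002 0.003 0.143 0.8 0.03"

```text
clock: 3.7
tool_pos: [0.5912, 0.1746, 0.1379]
orientation: [-180.0, -0.1, -7.8]
force: [0.3, 0.1, -1.1]
opening: 0.0532
gripper_force: 0.0
```

Emit:
drive_effector --pt "0 0 0 0 0.03" --pt "0 0 0 0 0.03" --pt "0 0 0 0 0.03" --pt "0 0 -0.02 0 0.03" --pt "0 0 -0.05 0 0.03" --pt "0 0 -0.09 0 0.03" --pt "0 0 -0.13 0 0.03" --pt "0 0 -0.13 0 0.03"

```text
clock: 4.7
tool_pos: [0.5922, 0.1751, 0.2705]
orientation: [-179.8, -0.3, -7.7]
force: [-0.4, 0.2, -2.3]
opening: 0.0388
gripper_force: 30.0
```

```bash
python3 - <<'E'
from h import *
s=snap("side");f=s["frame"].astype(int);np.save("pics/s2.npy",s,allow_pickle=True)
v,u=np.mgrid[0:480,0:640]; P=pts(s,np.c_[u.ravel(),v.ravel()]).reshape(480,640,3)
near=(abs(P[...,0]-.59)<.06)&(abs(P[...,1]-.18)<.06)&(P[...,2]>.1)&(P[...,2]<.3)
m=near&(f[...,0]-f[...,1:].max(2)>30); print(m.sum(), P[m].mean(0) if m.any() else None)
cv2.imwrite("pics/crop3.png",cv2.resize(s["frame"][200:380,220:400],(540,540),interpolation=3)[:,:,::-1])
E
```

```text
22 [0.59442405 0.19117698 0.19204736]
```

View pics/crop3.png

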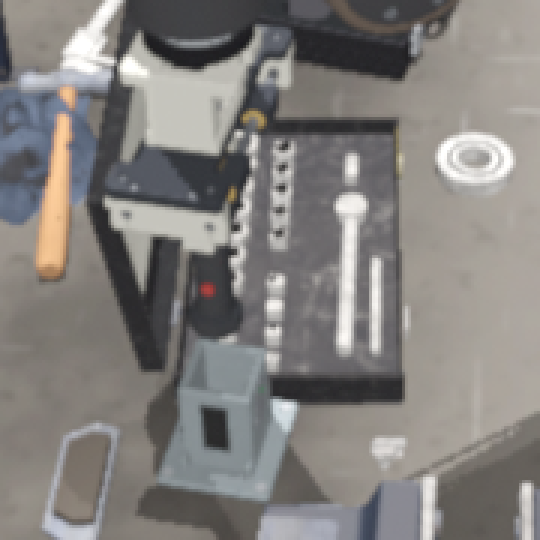

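The picture shows the torch held clear of the dock, with its red switch at crop (207,290) facing world +y. I'll carry it to the clear patch and turn it so the switch faces −y.

Emit:
drive_effector --pt "-0.04 0.017 0 10 0.03" --pt "-0.08 0.034 0 20 0.03" --pt "-0.12 0.05 0 30 0.03" --pt "-0.164 0.0677 0 40 0.03" --pt "-0.164 0.0677 0 50 0.03" --pt "-0.164 0.0677 0 60 0.03" --pt "-0.164 0.0677 0 70 0.03" --pt "-0.164 0.0677 0 80 0.03"

```text
clock: 5.75
tool_pos: [0.4184, 0.1291, 0.2656]
orientation: [179.9, -0.1, -88.1]
force: [0.3, -1.1, -2.0]
opening: 0.0388
gripper_force: 30.0
```

Emit:
drive_effector --pt "0 0 0 10 0.03" --pt "0 0 0 20 0.03" --pt "0 0 0 30 0.03" --pt "0 0 0 40 0.03" --pt "0 0 0 50 0.03" --pt "0 0 0 60 0.03" --pt "0 0 0 70 0.03" --pt "0 0 0 80 0.03"

```text
clock: 6.75
tool_pos: [0.4184, 0.1291, 0.2655]
orientation: [-179.9, -0.2, -168.1]
force: [0.1, -0.1, -2.0]
opening: 0.0384
gripper_force: 30.0
```

```bash
python3 -c "
from h import *
rows(.42,.13,.1325,180)"
```

```text
delta tool [-0.0021  0.0007  0.133 ] turn 11.9 n 2.127529548262005
```

Emit:
drive_effector --pt "0 0 0.04 10 0.03" --pt "0 0 0.08 12 0.03" --pt "0 0 0.115 12 0.03" --pt "0 0 0.125 12 0.03" --pt "0 0 0.13 12 0.03" --pt "0 0 0.133 12 0.03" --pt "0 0 0.133 12 0.03"

```text
clock: 7.62
tool_pos: [0.4196, 0.1298, 0.1347]
orientation: [180.0, 0.1, -179.7]
force: [-0.6, 1.1, -1.4]
opening: 0.0385
gripper_force: 30.0
```

Emit:
drive_effector --pt "0 0 0.002 0 0.03" --pt "0 0 0.003 0 0.03" --pt "0 0 0.003 0 0.03"

```text
clock: 8.0
tool_pos: [0.4193, 0.1295, 0.1311]
orientation: [180.0, 0.0, -179.7]
force: [0.1, 0.2, -2.4]
opening: 0.0388
gripper_force: 30.0
```

Emit:
drive_effector --pt "0 0 0.001 0 0.03" --pt "0 0 0.002 0 0.03" --pt "0 0 0.002 0 0.03"

```text
clock: 8.38
tool_pos: [0.4194, 0.1296, 0.1292]
orientation: [-180.0, 0.0, -179.7]
force: [0.4, 0.6, 0.3]
opening: 0.0383
gripper_force: 30.0
```

Emit:
drive_effector --pt "0 0 0 0 0.07" --pt "0 0 0 0 0.07" --pt "0 0 0 0 0.07" --pt "0 0 0 0 0.07" --pt "0 0 -0.01 0 0.07" --pt "0 0 -0.05 0 0.088" --pt "0 0 -0.06 0 0.088" --pt "0 0 -0.06 0 0.088"

```text
clock: 9.38
tool_pos: [0.4196, 0.1299, 0.19]
orientation: [179.9, 0.1, -179.8]
force: [0.5, -0.1, 0.2]
opening: 0.087
gripper_force: 0.0
```

Emit:
drive_effector --pt "0 0 0 -10 0.088" --pt "0 0 0 -20 0.088" --pt "0 0 0 -30 0.088" --pt "0 0 0 -40 0.088" --pt "0 0 0 -50 0.088" --pt "0 0 0 -60 0.088" --pt "0 0 0 -70 0.088" --pt "0 0 0 -80 0.088"

```text
clock: 10.38
tool_pos: [0.4187, 0.1291, 0.188]
orientation: [179.9, -0.1, -99.4]
force: [0.7, 0.4, 0.6]
opening: 0.0878
gripper_force: 0.0
```

```bash
python3 - <<'E'
from h import *
s=snap("side");v,u=np.mgrid[0:480,0:640]; P=pts(s,np.c_[u.ravel(),v.ravel()])
m=(abs(P[:,2]-.1)<.045)&(abs(P[:,0]-.42)<.05)&(abs(P[:,1]-.13)<.05);print(m.sum(),P[m].mean(0),P[m].max(0),P[m].min(0))
s=snap("wrist");v,u=np.mgrid[0:480,0:640]; P=pts(s,np.c_[u.ravel(),v.ravel()])
m=(abs(P[:,2]-.138)<.006)&(abs(P[:,0]-.42)<.04)&(abs(P[:,1]-.13)<.04);print(m.sum(),P[m].mean(0),P[m].max(0),P[m].min(0))
save(s,"w2")
E
```

```text
465 [0.41492109 0.13780577 0.11169202] [0.43357671 0.1509012  0.1424697 ] [0.39564666 0.1126016  0.05513764]
4987 [0.4158277  0.12634976 0.13725961] [0.43542371 0.14829871 0.14007207] [0.3965466  0.10814755 0.13203447]
```

Emit:
drive_effector --pt "0 0 0 -9.6 0.088" --pt "0 0 0.03 -9.6 0.088" --pt "0 0 0.06 -9.6 0.088" --pt "0 0 0.06 -9.6 0.05" --pt "0 0 0.06 -9.6 0.03" --pt "0 0 0.06 -9.6 0.03" --pt "0 0 0.06 -9.6 0.03" --pt "0 0 0.06 -9.6 0.03"

```text
clock: 11.48
tool_pos: [0.4194, 0.1297, 0.1295]
orientation: [-180.0, 0.0, -90.2]
force: [-0.1, -0.8, 0.4]
opening: 0.0433
gripper_force: 0.3
```

Emit:
drive_effector --pt "0 0 0 0 0.03" --pt "0 0 0 0 0.03" --pt "0 0 0 0 0.03"

```text
clock: 11.85
tool_pos: [0.4194, 0.1297, 0.1293]
orientation: [-180.0, 0.0, -90.1]
force: [-0.6, -0.0, 4.5]
opening: 0.0388
gripper_force: 30.0
```

Emit:
drive_effector --pt "-0.008 0 0.001 0 0.03" --pt "-0.016 0 0.001 0 0.03" --pt "-0.024 0 0.001 0 0.03" --pt "-0.032 0 0.001 0 0.03"

```text
clock: 12.35
tool_pos: [0.4187, 0.161, 0.1281]
orientation: [179.9, -0.1, -90.2]
force: [-2.7, -2.0, 3.6]
opening: 0.0391
gripper_force: 30.0
```

```bash
python3 - <<'E'
from h import *
s=snap("side");cv2.imwrite("pics/crop4.png",cv2.resize(s["frame"][240:390,300:450],(540,540),interpolation=3)[:,:,::-1])
v,u=np.mgrid[0:480,0:640]; P=pts(s,np.c_[u.ravel(),v.ravel()]);f=s["frame"].reshape(-1,3)
m=(abs(P[:,0]-.415)<.025)&(abs(P[:,1]-.15)<.06)&(f.max(1)<90)
for z in(.02,.04,.06,.08,.1): k=m&(abs(P[:,2]-z)<.008); print(z,k.sum(),P[k].mean(0) if k.any() else 0)
E
```

```text
0.02 97 [0.41617326 0.14458985 0.02030772]
0.04 36 [0.4164406  0.14935912 0.04051661]
0.06 36 [0.41674216 0.15572105 0.05995626]
0.08 36 [0.41748793 0.15983724 0.078376  ]
0.1 16 [0.4161358  0.16747857 0.0981377 ]
```

View pics/crop4.png

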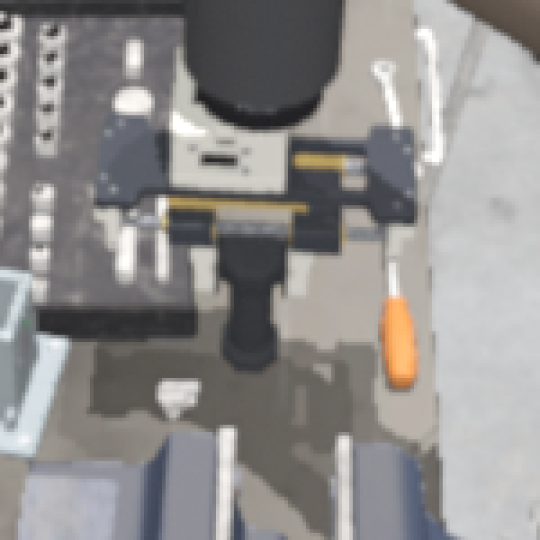

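The picture shows the torch tilting about its tail in the grip, by about 16°, with the tail at crop (250,355). I'll continue along the arc.

Emit:
drive_effector --pt "-0.008 0 0.001 0 0.03" --pt "-0.016 0 0.003 0 0.03" --pt "-0.024 0 0.005 0 0.03" --pt "-0.032 0 0.008 0 0.03" --pt "-0.039 0 0.011 0 0.03" --pt "-0.046 0 0.0145 0 0.03" --pt "-0.053 0 0.019 0 0.03" --pt "-0.06 0 0.023 0 0.03"

```text
clock: 13.4
tool_pos: [0.4195, 0.2219, 0.1046]
orientation: [180.0, -0.0, -90.1]
force: [-1.1, -1.3, 1.0]
opening: 0.0387
gripper_force: 30.0
```

Emit:
drive_effector --pt "-0.0065 0 0.005 0 0.03" --pt "-0.0125 0 0.0105 0 0.03" --pt "-0.018 0 0.016 0 0.03" --pt "-0.0235 0 0.0225 0 0.03" --pt "-0.0295 0 0.0305 0 0.03" --pt "-0.0355 0 0.0405 0 0.03"

```text
clock: 14.15
tool_pos: [0.4203, 0.2585, 0.0644]
orientation: [-179.9, 0.1, -90.1]
force: [-0.3, 3.7, 4.4]
opening: 0.0383
gripper_force: 30.0
```

```bash
python3 - <<'E'
from h import *
s=snap("side");save(s,"s5")
v,u=np.mgrid[0:480,0:640]; P=pts(s,np.c_[u.ravel(),v.ravel()]);f=s["frame"].reshape(-1,3)
m=(abs(P[:,0]-.415)<.025)&(P[:,1]>.11)&(P[:,1]<.3)&(f.max(1)<90)&(P[:,2]<.11)
for y in np.arange(.13,.29,.015): k=m&(abs(P[:,1]-y)<.006); print(y.round(3),k.sum(),P[k][:,2].max() if k.any() else 0)
E
```

```text
0.13 0 0
0.145 0 0
0.16 0 0
0.175 0 0
0.19 0 0
0.205 0 0
0.22 1 -0.0011881107796392065
0.235 9 0.07682087198836196
0.25 20 0.0848294584614997
0.265 111 0.0869031788884127
0.28 1 0.053487609103299194
```

Emit:
drive_effector --pt "-0.004 0 0.008 0 0.03" --pt "-0.0075 0 0.016 0 0.03" --pt "-0.01 0 0.023 0 0.03" --pt "-0.012 0 0.03 0 0.03" --pt "-0.013 0 0.034 0 0.03" --pt "-0.013 0 0.034 0 0.03"

```text
clock: 14.95
tool_pos: [0.4194, 0.2697, 0.0301]
orientation: [180.0, -0.0, -90.1]
force: [-0.6, 2.1, 1.9]
opening: 0.0386
gripper_force: 30.0
```

Emit:
drive_effector --pt "0 0 0 0 0.06" --pt "0 0 0 0 0.06" --pt "0 0 0 0 0.06" --pt "0 0 0 0 0.06" --pt "0 0 -0.04 0 0.07" --pt "0 0 -0.09 0 0.088" --pt "0.06 0 -0.14 0 0.088" --pt "0.1 0 -0.15 0 0.088"

```text
clock: 15.95
tool_pos: [0.4198, 0.1698, 0.1828]
orientation: [-179.9, 0.1, -90.1]
force: [1.9, -0.5, 0.5]
opening: 0.0868
gripper_force: 0.0
```

```bash
python3 - <<'E'
from h import *
s=snap("wrist");save(s,"w3");np.save("pics/w3.npy",s,allow_pickle=True)
E
```

```text
(no output)
```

View pics/w3.png

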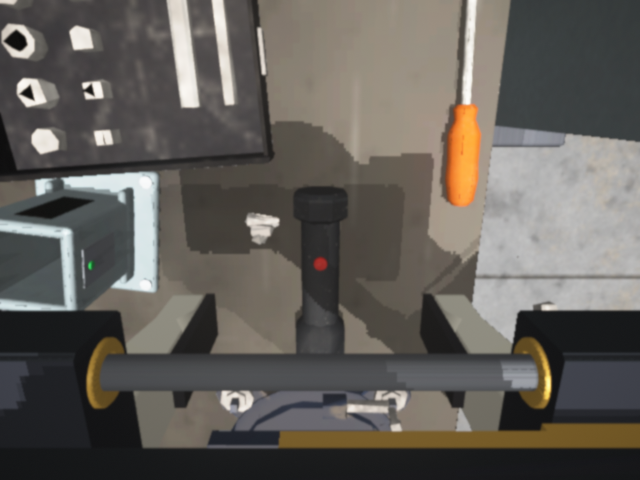

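The picture shows the torch lying switch up, with the red switch at (320,264), the tail at (320,205) and the head toward the vice.

```bash
python3 - <<'E'
from h import *
s=np.load("pics/w3.npy",allow_pickle=True).item(); f=s["frame"].astype(int)
m=f[...,0]-f[...,1:].max(2)>60; m[:, :250]=0; m[:,400:]=0
uv=np.argwhere(m)[:,::-1]; uv=uv[(uv[:,1]<300)]; print("switch",len(uv),pts(s,uv.mean(0),z=.0375),pts(s,uv.mean(0).round()))
m=(f.max(2)<75); 
for r in(200,210,235,250,280,300,330):
    c=[c for c in range(320,400) if f[r,c].max()>62][:1]; d=[c for c in range(320,240,-1) if f[r,c].max()>62][:1]
    print(r,c,d, pts(s,[((c[0]+d[0])/2,r)],z=.0194)[0].round(4) if c and d else 0)
t=snap("top");f=t["frame"].astype(int);v,u=np.mgrid[0:480,0:640]; P=pts(t,np.c_[u.ravel(),v.ravel()]).reshape(480,640,3)
near=(abs(P[...,0]-.415)<.05)&(abs(P[...,1]-.21)<.1)
k=near&(f[...,0]-f[...,1:].max(2)>40); print("top switch",k.sum(),pts(t,np.argwhere(k)[:,::-1].mean(0),z=.0375) if k.any() else 0)
E
```

```text
switch 136 [[0.41864588 0.1931785  0.0375    ]] [[0.41861823 0.1932286  0.03672784]]
200 [348] [292] [0.4187 0.1508 0.0194]
210 [348] [292] [0.4186 0.1583 0.0194]
235 [340] [300] [0.4186 0.1775 0.0194]
250 [340] [300] [0.4186 0.1894 0.0194]
280 [339] [301] [0.4186 0.2141 0.0194]
300 [339] [313] [0.4138 0.2312 0.0194]
330 [320] [320] [0.4185 0.258  0.0194]
top switch 2 [[0.41808835 0.1915338  0.0375    ]]
```

Emit:
drive_effector --pt "-0.0344 0.001 0.04 0 0.088" --pt "-0.0344 0.001 0.09 0 0.08" --pt "-0.0344 0.001 0.135 0 0.07" --pt "-0.0344 0.001 0.15 0 0.06" --pt "-0.0344 0.001 0.154 0 0.05" --pt "-0.0344 0.001 0.154 0 0.02" --pt "-0.0344 0.001 0.154 0 0.02" --pt "-0.0344 0.001 0.154 0 0.02"

```text
clock: 17.05
tool_pos: [0.4189, 0.2049, 0.0274]
orientation: [-179.9, 0.1, -90.1]
force: [-1.0, -0.1, 2.8]
opening: 0.0283
gripper_force: 30.0
```

Emit:
drive_effector --pt "0 0 0 0 0.02" --pt "0 0 0 0 0.02" --pt "0 0 0 0 0.02" --pt "0 0 0 0 0.02"

```text
clock: 17.55
tool_pos: [0.4189, 0.2049, 0.0274]
orientation: [-179.9, 0.1, -90.1]
force: [-1.6, 0.1, 6.6]
opening: 0.0284
gripper_force: 30.0
```

Emit:
drive_effector --pt "0 0 -0.05 0 0.02" --pt "0 0 -0.11 0 0.02" --pt "0.03 -0.005 -0.16 0 0.02" --pt "0.075 -0.01 -0.18 10 0.02" --pt "0.12 -0.015 -0.19 20 0.02" --pt "0.165 -0.02 -0.2 30 0.02" --pt "0.21 -0.02 -0.2 40 0.02" --pt "0.255 -0.02 -0.2 50 0.02"

```text
clock: 18.55
tool_pos: [0.4371, -0.052, 0.2267]
orientation: [180.0, 0.0, -140.5]
force: [1.3, -0.0, -2.1]
opening: 0.0285
gripper_force: 30.0
```

```bash
python3 -c "
from h import *
rows(.45,-.30,.26,-193.8)"
```

```text
delta tool [ 0.1478 -0.1995 -0.0335] turn 53.3 n 4.008615407662556
```

Emit:
drive_effector --pt "0.03 -0.04 -0.01 10 0.02" --pt "0.06 -0.08 -0.02 20 0.02" --pt "0.09 -0.12 -0.03 30 0.02" --pt "0.12 -0.16 -0.033 40 0.02" --pt "0.148 -0.1995 -0.033 50 0.02" --pt "0.148 -0.1995 -0.033 53.3 0.02" --pt "0.148 -0.1995 -0.033 53.3 0.02"

```text
clock: 19.42
tool_pos: [0.4513, -0.2989, 0.2589]
orientation: [180.0, -0.1, 166.5]
force: [-0.2, 0.2, -2.3]
opening: 0.0281
gripper_force: 30.0
```

```bash
python3 - <<'E'
from h import *
s=snap("wrist");save(s,"w4");np.save("pics/w4.npy",s,allow_pickle=True);print(s["c"])
E
```

```text
[ 0.36952536 -0.27966614  0.39171784]
```

View pics/w4.png

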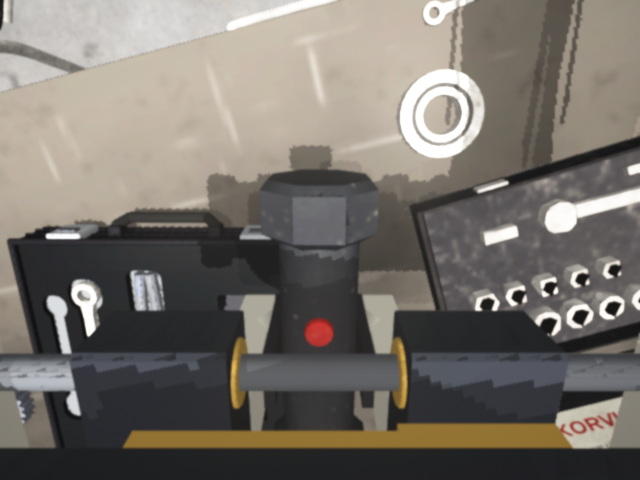

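The view shows the torch held switch up. The torch and gripper hide the cutout, so I'll move where the wrist camera can see it beside the torch, and measure it in the top image too.

```bash
python3 - <<'E'
from h import *
rows(.56,-.51,.30,-193.8)
s=np.load("pics/top.npy",allow_pickle=True).item()
print(s["frame"][220,[425,428,432,436,440,445,450,455,460,465,470]].tolist())
print([ (z*1000).round() for z in pts(s,[(u,220) for u in range(425,472,4)])[:,2]])
E
```

```text
delta tool [-0.1545 -0.1806 -0.041 ] turn 0.4 n 3.859257634372117
[[78, 79, 81], [84, 87, 89], [112, 114, 120], [110, 113, 120], [109, 111, 119], [110, 110, 117], [108, 111, 117], [108, 108, 115], [108, 108, 113], [106, 109, 114], [53, 55, 58]]
[np.float64(46.0), np.float64(43.0), np.float64(28.0), np.float64(27.0), np.float64(27.0), np.float64(24.0), np.float64(26.0), np.float64(29.0), np.float64(25.0), np.float64(28.0), np.float64(26.0), np.float64(34.0)]
```

Emit:
drive_effector --pt "-0.04 -0.045 -0.02 0 0.02" --pt "-0.08 -0.09 -0.041 0 0.02" --pt "-0.12 -0.14 -0.041 0 0.02" --pt "-0.1545 -0.1806 -0.041 0 0.02" --pt "-0.1545 -0.1806 -0.041 0 0.02" --pt "-0.1545 -0.1806 -0.041 0 0.02"

```text
clock: 20.23
tool_pos: [0.5604, -0.5094, 0.2996]
orientation: [180.0, -0.1, 166.6]
force: [-0.2, 0.3, -2.5]
opening: 0.0283
gripper_force: 30.0
```

```bash
python3 - <<'E'
from h import *
s=snap("wrist");save(s,"w5");np.save("pics/w5.npy",s,allow_pickle=True);print(s["c"])
E
```

```text
[ 0.4786435  -0.49037778  0.43246512]
```

View pics/w5.png

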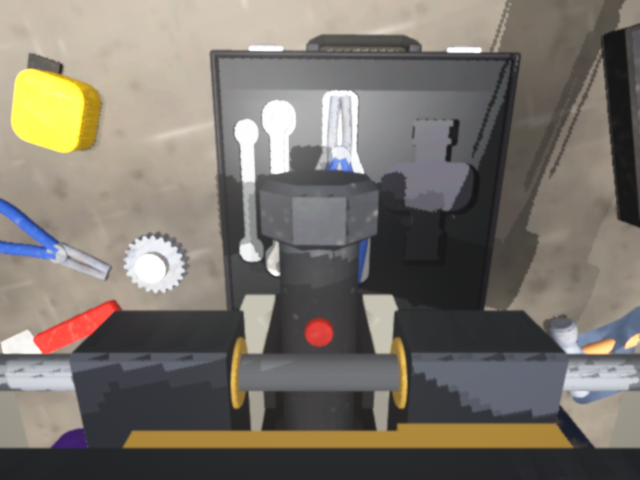

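The picture shows the cutout clearly: tail end at the top (435,122), scoop at (430,185) across columns 383–473, and head end at the bottom (425,260). The case rim's near corners are at (212,52) and (519,54). I'll do the rest numerically.

```bash
python3 - <<'E'
from h import *
s=np.load("pics/w5.npy",allow_pickle=True).item(); f=s["frame"].astype(int); g=f.sum(2)//3
v,u=np.mgrid[0:480,0:640]; P=pts(s,np.c_[u.ravel(),v.ravel()]).reshape(480,640,3); Z=(P[...,2]*1000).round().astype(int)
for r in(130,140,150,180,190,200,225,235,245,255):
    print(r,"g",g[r,376:482:2].tolist()); print("   z",Z[r,376:482:3].tolist())
for c in(425,430,440): print("col",c,"g",g[108:275:2,c].tolist())
for r in (80,150,250): print("rim",r,"L",Z[r,200:240:2].tolist(),"R",Z[r,490:535:2].tolist())
E
```

```text
130 g [146, 145, 143, 142, 141, 139, 138, 138, 136, 135, 134, 132, 131, 130, 129, 127, 127, 126, 101, 95, 133, 134, 133, 133, 132, 131, 132, 131, 130, 131, 130, 130, 130, 129, 129, 129, 111, 42, 32, 34, 34, 59, 95, 96, 95, 95, 93, 92, 92, 91, 90, 88, 57]
   z [44, 43, 43, 44, 42, 43, 44, 43, 45, 44, 44, 44, 44, 27, 27, 27, 27, 26, 28, 28, 28, 27, 27, 27, 27, 35, 37, 40, 43, 45, 43, 44, 43, 44, 43, 44]
140 g [140, 139, 138, 137, 136, 135, 134, 133, 131, 131, 130, 128, 128, 128, 126, 125, 125, 123, 127, 130, 131, 130, 131, 130, 130, 130, 129, 129, 129, 129, 128, 127, 127, 127, 127, 127, 126, 107, 41, 27, 33, 82, 95, 94, 93, 92, 92, 91, 90, 89, 76, 46, 62]
   z [43, 44, 43, 44, 44, 44, 43, 44, 45, 43, 44, 43, 28, 27, 27, 27, 26, 27, 27, 28, 28, 28, 26, 27, 27, 27, 34, 42, 45, 42, 43, 43, 42, 44, 44, 44]
150 g [136, 135, 134, 132, 131, 131, 130, 129, 128, 126, 125, 125, 123, 122, 122, 121, 119, 119, 118, 117, 124, 128, 128, 127, 127, 127, 127, 127, 127, 126, 127, 127, 127, 126, 124, 70, 28, 34, 82, 95, 95, 94, 93, 92, 91, 90, 90, 88, 80, 49, 56, 80, 83]
   z [43, 41, 43, 45, 42, 44, 42, 
[... 3798 characters left out ...]
120, 113, 102, 102, 101, 101, 101, 101, 98, 73, 40, 31, 30, 28, 28, 26, 26, 26, 24, 30, 36, 37, 32, 26, 25, 25, 25, 25, 25, 25, 24, 25, 25, 25, 25, 25, 24, 26, 29, 30, 30, 31, 30]
rim 80 L [0, 0, 0, 0, -1, -1, 51, 50, 47, 47, 44, 43, 45, 43, 44, 43, 41, 43, 44, 43] R [42, 44, 43, 44, 42, 45, 43, 43, 42, 43, 48, 51, 49, 47, -1, -1, 0, 0, -2, 0, -1, 1, -1]
rim 150 L [0, -1, -1, 0, 0, -1, 0, -2, 48, 50, 49, 47, 45, 44, 43, 43, 44, 44, 44, 43] R [44, 46, 45, 44, 42, 46, 49, 49, 49, -2, 1, -1, -1, 0, 0, 0, 0, -2, -1, -1, 1, -1, 0]
rim 250 L [-2, 0, -1, -2, -1, 0, 0, 1, -1, 1, -1, 0, 49, 49, 49, 43, 44, 44, 43, 42] R [49, 50, 0, -2, 0, 0, 0, -2, -1, 0, -2, 1, -1, 0, -1, 0, -2, 1, -2, 0, 1, -1, -2]
```

```bash
cat > cut.py <<'E'
from h import *
def cut(s,zl=.0405,box=(350,100,500,300)):
    v,u=np.mgrid[0:480,0:640]; P=pts(s,np.c_[u.ravel(),v.ravel()]).reshape(480,640,3)
    m=((P[...,2]<zl)&(P[...,2]>.005)).astype(np.uint8)
    k=np.zeros_like(m); a,b,c,d=box; k[b:d,a:c]=m[b:d,a:c]; k=cv2.medianBlur(k,5)
    c=max(cv2.findContours(k,0,1)[0],key=cv2.contourArea)
    kk=np.zeros_like(k); cv2.drawContours(kk,[c],-1,1,-1); uv=np.argwhere(kk>0)[:,::-1]
    Q=pts(s,uv,z=.044)[:,:2]
    yaw=np.radians(-13.5)
    for it in range(6):
        e=np.array([np.cos(yaw),np.sin(yaw)]); n=np.array([-e[1],e[0]]); a=Q@e; b=Q@n
        am=(a.min()+a.max())/2; xs,ys=[],[]
        for x in np.r_[np.arange(am-.066,am-.035,.004),np.arange(am+.022,am+.067,.004)]:
            w=b[abs(a-x)<.002]
            if len(w)>5: xs.append(x); ys.append((w.min()+w.max())/2)
        p=np.polyfit(xs,ys,1); yaw+=np.arctan(p[0])
    bm=np.mean(ys)
    print("len",a.max()-a.min(),"yaw",np.degrees(yaw),"centre",am*e+bm*n,"mid res",np.std(np.polyval(p,xs)-ys))
    for x in np.arange(-.07,.071,.01):
        w=b[abs(a-am-x)<.002]; print(x.round(3),(w.min()-bm).round(4),(w.max()-bm).round(4)) if len(w) else 0
E
python3 - <<'E'
from cut import *
s=np.load("pics/w5.npy",allow_pickle=True).item(); cut(s)
v,u=np.mgrid[0:480,0:640]; P=pts(s,np.c_[u.ravel(),v.ravel()]).reshape(480,640,3)
L=[];Rr=[]
for r in range(80,270,10):
    k=np.argwhere(P[r,:,2]>.035)[:,0]; k=k[(k>195)&(k<540)]
    if r<170: L.append((k.min(),r))
    R_=k[k>470].max() if (k>470).any() else None
    if R_: Rr.append((R_,r))
for n,q in(("L",L),("R",Rr)):
    Q=pts(s,np.array(q),z=.049); vx=cv2.fitLine(Q[:,:2].astype(np.float32),cv2.DIST_HUBER,0,.01,.01).ravel(); print(n,np.degrees(np.arctan2(vx[1],vx[0])),vx[2:],Q[0],Q[-1])
t=np.load("pics/top.npy",allow_pickle=True).item(); cut(t,zl=.036,box=(425,180,475,262))
E
```

```text
len 0.1399719614649948 yaw -13.847492390855747 centre [ 0.58041556 -0.40607912] mid res 0.00024233849997376268
-0.07 -0.0187 0.0192
-0.06 -0.02 0.0202
-0.05 -0.0201 0.0204
-0.04 -0.0156 0.0161
-0.03 -0.0369 0.0377
-0.02 -0.0447 0.0445
-0.01 -0.0453 0.0449
0.0 -0.0447 0.0452
0.01 -0.0422 0.0423
0.02 -0.0165 0.0173
0.03 -0.0157 0.0157
0.04 -0.0199 0.0204
0.05 -0.0201 0.0198
0.06 -0.0202 0.0198
0.07 -0.0176 0.0185
L -13.8337965 [ 0.46807706 -0.5827499 ] [ 0.43546704 -0.57448136  0.049     ] [ 0.50185555 -0.59100586  0.049     ]
R -13.7381525 [ 0.57336694 -0.33708745] [ 0.49596615 -0.31844383  0.049     ] [ 0.65735268 -0.35805176  0.049     ]
len 0.1397015187632059 yaw -13.831639283480602 centre [ 0.57892371 -0.40446217] mid res 0.0009217178933458445
-0.07 -0.0103 0.0127
-0.06 -0.0155 0.0173
-0.05 -0.0158 0.017
-0.04 -0.0161 0.0145
-0.03 -0.0346 0.033
-0.02 -0.0438 0.042
-0.01 -0.0446 0.044
0.0 -0.0449 0.0442
0.01 -0.0403 0.0412
0.02 -0.017 0.0177
0.03 -0.0168 0.013
0.04 -0.0193 0.0176
0.05 -0.0157 0.0174
0.06 -0.0155 0.0176
0.07 -0.0136 0.0146
```

```bash
python3 - <<'E'
from h import *
for n,p,yw in(("w4",[.4513,-.2989,.2589],166.5),("w5",[.5604,-.5094,.2996],166.6)):
    s=np.load(f"pics/{n}.npy",allow_pickle=True).item(); f=s["frame"].astype(int)
    m=f[...,0]-f[...,1:].max(2)>60; m[:, :280]=0; m[:,360:]=0; m[:310]=0;m[355:]=0
    uv=np.argwhere(m)[:,::-1].mean(0); e=np.array([np.cos(np.radians(yw)),np.sin(np.radians(yw))])
    for Q in (pts(s,uv,z=p[2]+.010)[0],pts(s,uv.round())[0]):
        d=Q[:2]-p[:2]; print(n,uv,Q,"tool x,y",d@e,d@np.array([e[1],-e[0]]))
e=np.array([np.cos(np.radians(-13.85)),np.sin(np.radians(-13.85))])
tgt=np.array([.5804,-.4061])-.0065*e; print(tgt)
rows(*tgt,.12,166.15)
E
```

```text
w4 [318.64769231 331.94307692] [ 0.43929577 -0.2962008   0.2689    ] tool x,y 0.01230266743361749 -0.0001777083921995078
w4 [318.64769231 331.94307692] [ 0.43995343 -0.29623414  0.26782853] tool x,y 0.011655398949683963 -5.660005905392819e-05
w5 [318.69104478 331.90597015] [ 0.54845513 -0.50669691  0.3096    ] tool x,y 0.012246116723658745 -0.0001386951248591615
w5 [318.69104478 331.90597015] [ 0.54937    -0.50680304  0.30809434] tool x,y 0.011331556562675189 -2.992321286403676e-05
[ 0.57408898 -0.40454402]
delta tool [0.0108 0.1048 0.1808] turn 0.5 n 3.3480001280160687
```

Emit:
drive_effector --pt "0.005 0.05 0 0.5 0.02" --pt "0.0108 0.1048 0.03 0.5 0.02" --pt "0.0108 0.1048 0.08 0.5 0.02" --pt "0.0108 0.1048 0.13 0.5 0.02" --pt "0.0108 0.1048 0.18 0.5 0.02" --pt "0.0108 0.1048 0.18 0.5 0.02" --pt "0.0108 0.1048 0.18 0.5 0.02"

```text
clock: 21.15
tool_pos: [0.5754, -0.4059, 0.1238]
orientation: [-179.9, 0.2, 166.1]
force: [-0.3, -0.3, -0.8]
opening: 0.0286
gripper_force: 30.0
```

```bash
python3 -c "
from h import *
rows(.5741,-.4045,.075,166.15)"
```

```text
delta tool [0.0018 0.0011 0.0488] turn -0.0 n 0.7817284843312298
```

Emit:
drive_effector --pt "0.001 0.001 0.02 0 0.02" --pt "0.001 0.001 0.04 0 0.02" --pt "0.001 0.001 0.045 0 0.02" --pt "0.001 0.001 0.045 0 0.02"

```text
clock: 21.65
tool_pos: [0.5744, -0.405, 0.0776]
orientation: [-180.0, 0.1, 166.1]
force: [-0.5, -0.1, -1.4]
opening: 0.0283
gripper_force: 30.0
```

```bash
python3 -c "
from h import *
for i in range(3): rows(.5741,-.4045,.055,166.15); vision.snapshot('top')"
```

```text
delta tool [0.0004 0.0004 0.0226] turn -0.1 n 0.3618910710012775
delta tool [0.0005 0.0005 0.0227] turn -0.1 n 0.3632743544237711
delta tool [0.0005 0.0004 0.0225] turn -0.1 n 0.36060068994774974
```

Emit:
drive_effector --pt "0.0005 0.0005 0.006 0 0.02" --pt "0.0005 0.0005 0.012 0 0.02" --pt "0.0005 0.0005 0.016 0 0.02" --pt "0.0005 0.0005 0.02 0 0.02" --pt "0.0005 0.0005 0.02 0 0.02"

```text
clock: 22.42
tool_pos: [0.573, -0.4038, 0.0551]
orientation: [180.0, -0.0, 166.1]
force: [-0.8, 0.6, -2.8]
opening: 0.0281
gripper_force: 30.0
```

Emit:
drive_effector --pt "0 0 0.002 0 0.02" --pt "0 0 0.004 0 0.02" --pt "0 0 0.006 0 0.02" --pt "0 0 0.006 0 0.02"

```text
clock: 22.92
tool_pos: [0.5737, -0.4041, 0.0503]
orientation: [-180.0, 0.1, 166.1]
force: [-0.1, 1.5, 3.1]
opening: 0.0281
gripper_force: 30.0
```

Emit:
drive_effector --pt "0 0 0.002 0 0.02" --pt "0 0 0.004 0 0.02" --pt "0 0 0.006 0 0.02" --pt "0 0 0.006 0 0.02"

```text
clock: 23.42
tool_pos: [0.573, -0.4039, 0.0431]
orientation: [180.0, -0.0, 166.0]
force: [2.3, 1.8, 0.5]
opening: 0.0283
gripper_force: 30.0
```

Emit:
drive_effector --pt "0 0 0.0015 0 0.02" --pt "0 0 0.003 0 0.02" --pt "0 0 0.004 0 0.02" --pt "0 0 0.004 0 0.02"

```text
clock: 23.92
tool_pos: [0.5729, -0.4039, 0.0414]
orientation: [-180.0, 0.0, 166.1]
force: [-2.8, 6.0, 14.2]
opening: 0.0279
gripper_force: 30.0
```

Emit:
drive_effector --pt "0 0 0 0 0.042" --pt "0 0 0 0 0.042" --pt "0 0 0 0 0.042" --pt "0 0 -0.02 0 0.042" --pt "0 0 -0.06 0 0.042" --pt "0.05 0 -0.12 0 0.02" --pt "0.11 0 -0.16 0 0" --pt "0.11 0 -0.16 0 0"

```text
clock: 24.92
tool_pos: [0.4649, -0.3774, 0.2038]
orientation: [-180.0, 0.3, 166.0]
force: [1.3, -0.4, -0.9]
opening: 0.0176
gripper_force: 0.0
```

```bash
python3 - <<'E'
from h import *
s=snap("wrist");save(s,"w6");v,u=np.mgrid[0:480,0:640]; P=pts(s,np.c_[u.ravel(),v.ravel()])
e=np.array([np.cos(np.radians(-13.85)),np.sin(np.radians(-13.85))]);n=np.array([-e[1],e[0]])
for k,S in(("wrist",P),("top",None)):
    if S is None: s=snap("top");S=pts(s,np.c_[u.ravel(),v.ravel()])
    D=S[:,:2]-[.5804,-.4061]; a=D@e;b=D@n
    for x in(-.064,-.058,-.052,-.03,-.018,0,.02,.042,.05,.06,.066):
        m=(abs(a-x)<.003)&(abs(b)<.006)&(S[:,2]<.1); print(k,x,m.sum(),np.median(S[m][:,2]).round(4) if m.any() else 0)
    m=(abs(b-.04)<.004)&(abs(a-.05)<.01)&(S[:,2]<.1);print("foam",np.median(S[m][:,2]))
    m=(abs(b+.04)<.004)&(abs(a+.05)<.01)&(S[:,2]<.1);print("foam2",np.median(S[m][:,2]))
    m=(S[:,2]>.048)&(S[:,2]<.08)&(abs(a)<.09)&(abs(b)<.03);print("torch ext",a[m].min(),a[m].max(),b[m].min(),b[m].max())
E
```

```text
wrist -0.064 116 0.0522
wrist -0.058 111 0.0524
wrist -0.052 77 0.0518
wrist -0.03 98 0.0469
wrist -0.018 87 0.0497
wrist 0 0 0
wrist 0.02 5 0.0474
wrist 0.042 93 0.0519
wrist 0.05 79 0.0521
wrist 0.06 30 0.0519
wrist 0.066 0 0
foam nan
foam2 nan
torch ext -0.07036825133634249 0.06251940236413346 -0.012756245432170042 0.013384728474488376
top -0.064 0 0
top -0.058 0 0
top -0.052 0 0
top -0.03 0 0
top -0.018 0 0
top 0 0 0
top 0.02 0 0
top 0.042 11 0.053
top 0.05 16 0.053
top 0.06 17 0.054
top 0.066 8 0.0515
foam 0.04475059769742096
foam2 nan
torch ext 0.022467616218169315 0.08885783188519036 -0.0296295722930318 0.02950394862937371
  return _methods._mean(a, axis=axis, dtype=dtype,
  ret = ret.dtype.type(ret / rcount)
```

```bash
python3 -c "
from h import *
print(close_job())"
```

```text
the job is handed in; nothing more can be done
None
```

The torch is in the case cutout, switch up, head toward the lid and let go; after release both ends measured 52 mm high (52.8 mm expected when home), and I handed the job in at about 25 s of the 72 s allowed.

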